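# Shut and bolt the assortment case

## Robot

A 6-joint arm with a two-finger parallel gripper is mounted at the origin on the work surface. World frame = base frame: x ahead of the robot, y to its left, z up, the work surface at z = 0. Lengths are in mm, angles in degrees, forces in N, time in s.
With the tool pointing down it reaches from about 300 to 1000 mm from the base axis. Payload 5.1 kg.
Tool frame: the origin (TCP) lies between the finger pads; the fingertips stand 14 mm ahead of it and the grasp point (between the pads) lies 5 mm behind it; z points along the fingers, y is the line along which they close (so a half turn about z gives the same grasp; the last joint's range is limited). The gripper opens to 95 mm and grips with 3 to 60 N. Pads are 20 mm wide; open, the fingers measure 119 mm over their backs; the gripper's body (75 mm by 180 mm) begins 59 mm behind the grasp point.
Start: joints at [64.309, 7.093, 94.555, -0, 78.352, -4.733], TCP at [232.522, 606.974, 190.556] pointing down, gripper open.
Joint ranges: [-149.61, 149.61], [-58.7, 133.49], [1.44, 155.28], [-77.14, 257.14], [18.33, 153.61], [-166.67, 166.67]. Speed limits (degrees/s): [147.25, 147.25, 180, 180, 180, 180].

## Interface

Orientations are given as a 3x3 rotation matrix whose columns are the frame's x, y, z axes.
In Python, from workcell import arm gives the robot as it stands.
- The arm moves only by the tool carry_out, never from a script. Its argument "targets" is a list of rows, each a list of 3 entries, a list of its own where there are three numbers: the finger opening in cm, from 0 to 9.51, then the shift along the tool's x, y, z in cm, then the turn about the tool's z in rad. In form: [[gripper, [tx, ty, tz], spin], ...]. A call has 1 to 20 rows; each row is the pose to reach, as a shift and turn from the pose commanded when the call began, along the tool's axes at that moment; what a row does not reach only later rows make up. A row lasts 1/10 s, in which the tool goes at most 50 mm and 8.59 degrees, less where a joint would pass 70% of its speed; a pose out of reach is approached as far as the arm can. A call with a gripper value outside its range is refused whole. The fingers move at their own pace and stop on an object; "squeeze" is the grip in N (left out, the last holds). Time passes only in rows, so rows that repeat a pose let the fingers close. It gives the time, the measured TCP pose, the force, the opening and the grip force at its end, in the units of the state.
- arm.read_state(): the state, without advancing time (a new reading comes with each control period).
- arm.grab_frame(name): name is "scene" or "top" or "wrist"; returns a dict with "color" (420x560x3 uint8, red, green, blue), "vertical_fov" (degrees; the focal length in pixels is half the picture's height over the tangent of half this angle, whatever the lens; pixels are square), "cx", "cy" (the principal point, pixels), "R" (3x3) and "t" (3): a world point X has camera coordinates R X + t. Camera axes: x right, y down, z forward; pixel columns grow to the right and rows downward; lengths in mm; the calibration is good to about 2 mm. A picture is of the moment at which its call begins. There is no depth.
- arm.hand_in(): hands the job in; it is judged then, once.
The state is a dict: "clock": time; "joint_positions": joint angles; "dq": joint speeds; "joint_torque": joint torques, N m; "position": TCP position; "eef_rot": TCP orientation; "force": force on the tool from outside, world axes, zero at the start; "wrist_torque": the same for the moment, N m; "width": finger opening in mm; "finger_force": force on a finger pad.
Only numpy, scipy, OpenCV 4.12 (cv2) and the standard library are available. Lean on these libraries where they do the work, as an engineer would, in place of code of your own. Each camera call takes 0.05 s, during which the arm holds its last target. There are 200 camera calls.

## Task

The flat steel assortment case has been left open. Using only the fingertips, push its lid down until it is fully shut, without slamming it, and then push the thumb tab of the slide bolt on the case's front all the way across, into the keeper on the lid. Do not pick anything up, do not shove the case about, and leave the things around it standing where they are.

Things in the scene. Friction and masses are not known exactly. Their poses are not given: they have to be found in the camera images.
- case: Flat blue steel case, loose but heavy (about 3.5 kg), standing on the table; 190 mm deep (x), 320 mm wide (y), 62 mm high when shut. Origin: centre of its underside; its x axis points from the front (bolt side) to the hinge at the back, y along its width, z up. It may be turned some 15 degrees either way. Its front face is at x = -95 mm in this frame.
- lid_hinge (a point): Middle of the lid's hinge line, at x = +95 mm, z = 50 mm in the case's frame; the hinge runs along the case's y. This frame turns with the lid: x points from the lid's front edge to the hinge, z out of the lid's outer face.
- lid_edge (a point): Middle of the lid's front (free) edge, on its outer face: 190 mm from the hinge line along the lid; the lid's flat outer face lies 12 mm outside the hinge line (62 mm above the table when shut). The outer face looks up when shut and away from the robot when open.
- lid (a joint): Lid angle in rad: 0 fully shut, grows as it opens (1.57 would be upright). It starts 0.65 to 1.35 open. The hinge is stiff: the lid stays where it is left; closing it takes some 2 to 6 N near its edge.
- bolt_tab (a point): Middle of the top of the slide bolt's steel thumb tab on the case's front: the tab is 12 mm wide (along y), stands out to 41 mm in front of the case's front face, and reaches from 25 to 55 mm above the table; this point is 55 mm above the table and 24 mm in front of the face. The bolt's guides stand only 18 mm out from the face, so the tab's outer 23 mm are free on both sides.
- bolt (a joint): Travel of the slide bolt in m: 0 drawn back, grows as the tab is pushed along the case's +y (to the left seen from the robot); stop at 0.035, fully home in the keeper loop that hangs from the lid's front edge. It starts at 0 to 0.006. Stiff: it takes about 2 N and stays where it is left.
- tin: Bystander: metal can, 68 mm across, 110 mm tall, standing. Origin: centre of its underside.
- cleaner: Bystander: white bottle, 60 mm across, 170 mm tall, standing. Origin: centre of its underside.
- carton: Bystander: small cardboard carton, 65 x 50 x 60 mm. Origin: centre of its underside.
- caster: Bystander: swivel caster standing on its 70 x 60 mm plate with the wheel up, 95 mm tall. Origin: centre of its underside.

How it is judged (in metres and radians):
On the way, in this order (a step that is already met when the one before it is completed fails the run):
1. the lid is fully shut (value of joint lid below 0.03 rad), for 0.2 s.
2. the slide bolt is pushed home (value of joint bolt above 0.03 m), for 0.2 s.
At the end, for the whole second after the job is handed in: The lid is shut (under 0.03 rad, less than 6 mm open at its edge), the bolt is home (over 30 of its 35 mm), the case stands flat and at rest within 40 mm of where it was, and each bystander is within 30 mm of where it was (value of joint lid below 0.03 rad and value of joint bolt above 0.03 m and distance of case from where it was at the start of the episode below 0.04 m and angle between case's own z axis and vertical below 0.05 rad and linear speed of case below 0.02 m/s and distance of each of tin, cleaner, carton, caster from where it was at the start of the episode below 0.03 m); the robot touches nothing.
It fails at once if the bolt is pushed across while the lid is still open (value of joint bolt above 0.015 m and value of joint lid above 0.06 rad).
It fails at once if the lid is slammed (closing faster than 3 rad/s) (velocity of joint lid below -3 rad/s).
It fails at once if the case is lifted or tipped (height (world z) of case above 0.02 m or angle between case's own z axis and vertical above 0.15 rad).
It fails at once if the case is shoved more than 40 mm (distance of case from where it was at the start of the episode above 0.04 m).
It fails at once if a bystander is picked up, knocked over or pushed away (distance of any of tin, cleaner, carton, caster from where it was at the start of the episode above 0.03 m or angle between any of tin, cleaner, carton, caster's own z axis and vertical above 0.5 rad).
It also fails if it takes over 40 s, if anything falls off the work surface, if the arm or the gripper's body presses on something with over 40 N, if the wrist force passes 120 N, or if a joint passes its speed limit or range.

## Working session

There is one attempt and no reset: what is moved stays moved. The work goes in short steps, Python scripts to look and compute and a tool call to move; the robot and the scene stay as the last step left them, time stands still between calls to the robot, and variables do not carry over. Pictures are saved under pics/ and viewed, at most 10 in all, crops included, and the job is handed in when it is done.

Besides the shell and the picture viewer there is one more tool, called after "Emit:" as name(argument=value, ...), one argument or row to a line, values as JSON. carry_out: Moves the arm, as the interface text tells. Its arguments: {"type":"object","properties":{"targets":{"type":"array"},"squeeze":{"type":"number"}},"required":["targets"]}

```bash
mkdir -p pics; ls; python3 - <<'E'
from workcell import arm
import cv2,numpy as np,pickle
d={}
for n in ("scene","top"):
    f=arm.grab_frame(n); d[n]=f
    cv2.imwrite(f"pics/{n}0.png",cv2.resize(f["color"][:,:,::-1],(800,600),interpolation=cv2.INTER_CUBIC))
    print(n,f["vertical_fov"],f["cx"],f["cy"],np.round(f["R"],3).tolist(),np.round(f["t"],1))
pickle.dump(d,open("d0.pkl","wb"))
s=arm.read_state();print(s["clock"],np.round(s["position"],1),np.round(s["eef_rot"],3).tolist(),s["force"],s["width"])
E
```

```text
pics
scene 51.395584661368716 278.52608214692975 209.67910101048835 [[-0.838, 0.545, 0.006], [0.454, 0.704, -0.546], [-0.302, -0.456, -0.837]] [ 465.1 -242.5 1277.5]
top 47.891088762722454 279.698112910612 206.0162146169667 [[-0.028, -1.0, 0.005], [-0.99, 0.027, -0.138], [0.138, -0.009, -0.99]] [  54.6  599.6 1165.7]
0.1 [232.3 606.4 189.4] [[-0.934, 0.358, -0.001], [0.358, 0.934, -0.002], [0.0, -0.002, -1.0]] [ 0.57168567 -0.23979938 -0.82344453] 95.16890076679562
```

View pics/scene0.png

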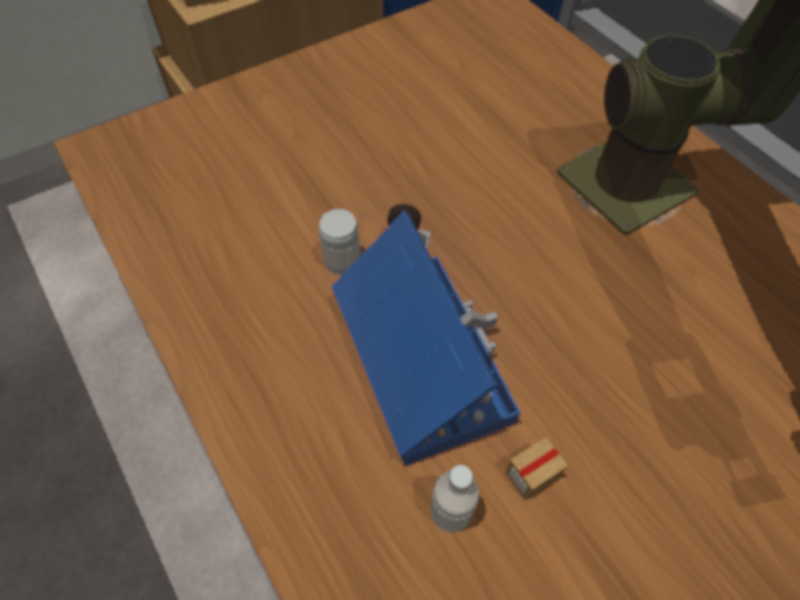

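View pics/top0.png

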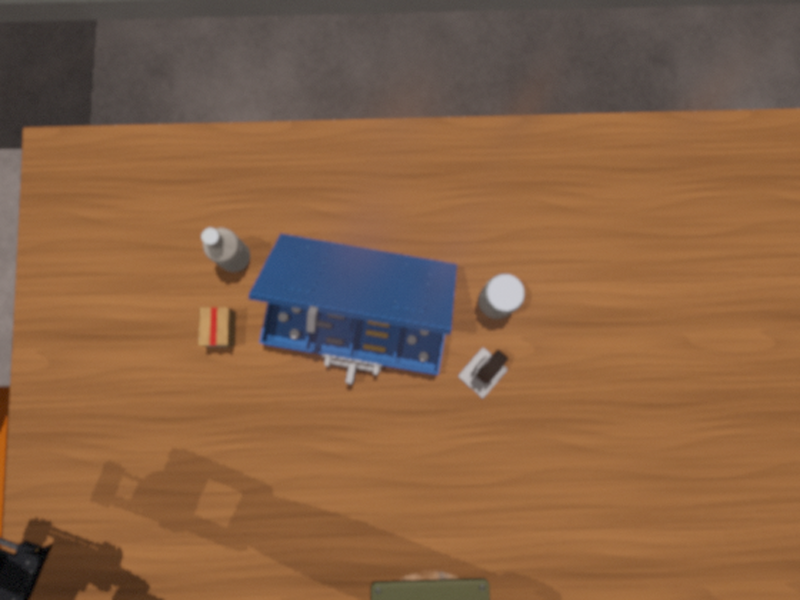

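The scene picture shows the case open with the lid leaning toward the robot's far side. In the top picture the case's front corners are at about (262,345) and (440,372), and the bolt tab is at about (350,378). Next I'll enlarge both.

```bash
python3 - <<'E'
import cv2,pickle
d=pickle.load(open("d0.pkl","rb"))
# native crops x5 : top x 160..320 y 155..275 ; scene x 225..375 y 140..330(x3)
c=d["top"]["color"][155:275,165:325,::-1]; cv2.imwrite("pics/topc.png",cv2.resize(c,(800,600),interpolation=cv2.INTER_CUBIC))
c=d["scene"]["color"][140:330,220:370,::-1]; cv2.imwrite("pics/scenec.png",cv2.resize(c,(450,570),interpolation=cv2.INTER_CUBIC))
E
```

```text
(no output)
```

View pics/topc.png

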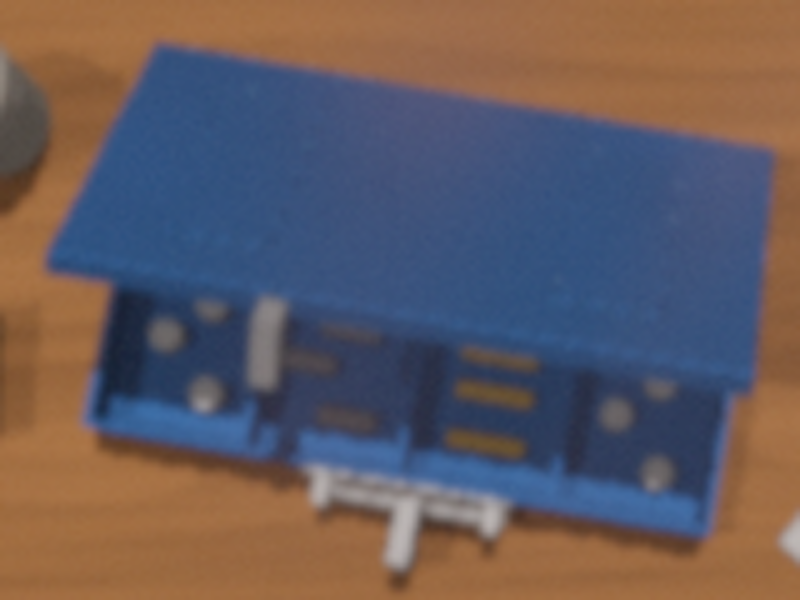

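View pics/scenec.png

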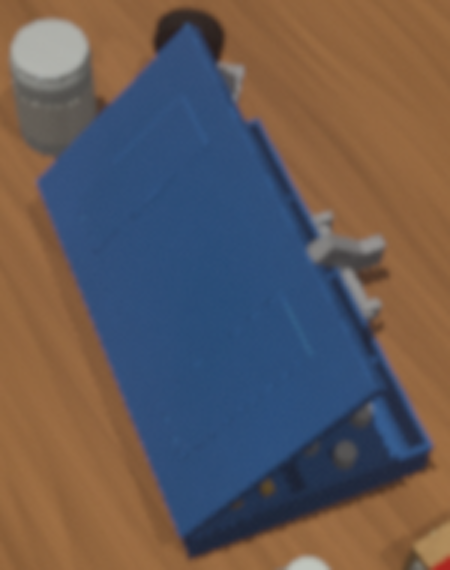

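The crops show the lid and case corners. In the top crop the lid edge corners are (50,265) and (750,390), the front base corners are (88,428) and (708,538), and the tab tip is at (398,568). Now I'll fit the model to these.

```bash
cat > h.py <<'E'
import numpy as np
def proj(f,X):
    c=np.asarray(f["R"])@X+np.asarray(f["t"]); F=210/np.tan(np.radians(f["vertical_fov"])/2)
    return F*c[:2]/c[2]+[f["cx"],f["cy"]]
def case2w(p,X):
    c,s=np.cos(p[2]),np.sin(p[2]); return np.array([p[0]+c*X[0]-s*X[1],p[1]+s*X[0]+c*X[1],X[2]])
def lid(p,x,y,z):
    t=p[3]; return case2w(p,[95+x*np.cos(t)+z*np.sin(t),y,50-x*np.sin(t)+z*np.cos(t)])
E
python3 - <<'E'
import pickle,numpy as np
from scipy.optimize import least_squares
from h import *
d=pickle.load(open("d0.pkl","rb"))
T=lambda u,v:("top",np.array([u,v])/5+[165,155]-.4)
S=lambda u,v:("scene",np.array([u,v])/3+[220,140]-.33)
L=lid; C=lambda p,*X:case2w(p,X)
obs=[(T(50,265),lambda p:L(p,-190,160,12)),(T(750,390),lambda p:L(p,-190,-160,12)),
(T(158,43),lambda p:L(p,0,160,12)),(T(773,150),lambda p:L(p,0,-160,12)),
(T(88,428),lambda p:C(p,-95,160,0)),(T(708,538),lambda p:C(p,-95,-160,0)),
(S(380,395),lambda p:L(p,-190,160,12)),(S(188,25),lambda p:L(p,-190,-160,12)),
(S(38,183),lambda p:L(p,0,-160,12)),(S(187,535),lambda p:L(p,0,160,12)),
(S(192,556),lambda p:C(p,95,160,0)),(S(430,462),lambda p:C(p,-95,160,0)),
(T(398,572),lambda p:C(p,-136,p[4],25)),(S(372,240),lambda p:C(p,-136,p[4],55))]
res=lambda p:np.concatenate([proj(d[o[0]],g(p))-o[1] for o,g in obs])
r=least_squares(res,[600,0,-.15,.8,0],loss="soft_l1")
p=r.x;print(np.round(p,3));print(np.round(res(p).reshape(-1,2),1).tolist());np.save("p.npy",p)
print("edge",[np.round(L(p,-190,y,12)) for y in(160,0,-160)],"tab",C(p,-119,p[4],55),"tip",C(p,-136,p[4],55))
# bystander ground points
def ray(f,uv,z):
    F=210/np.tan(np.radians(f["vertical_fov"])/2);R=np.asarray(f["R"]);o=-R.T@f["t"]
    v=R.T@np.array([(uv[0]-f["cx"])/F,(uv[1]-f["cy"])/F,1]);return np.round(o+v*(z-o[2])/v[2])
for n,uv,z in (("tin",(505,293),110),("cleaner",(211,237),170),("carton",(214,326),60),("caster plate",(484,372),0)):print(n,ray(d["top"],np.array(uv)*.7,z))
E
```

```text
[ 5.80438e+02  1.13086e+02 -1.98000e-01  7.93000e-01 -7.98100e+00]
[[-1.3, 0.0], [0.7, -0.7], [-0.8, 0.4], [0.2, -0.0], [2.3, 1.8], [-0.8, 0.6], [0.8, -2.6], [0.5, -0.6], [-1.1, -1.0], [-1.9, 0.8], [-0.2, 1.4], [-1.8, 2.5], [0.2, -0.5], [3.8, -0.5]]
edge [array([583., 276., 194.]), array([551., 119., 194.]), array([520., -38., 194.])] tab [462.19049623 128.65169529  55.        ] tip [445.52214009 131.99323743  55.        ]
tin [ 589. -139.  110.]
cleaner [685. 340. 170.]
carton [551. 363.  60.]
caster plate [ 460. -112.    0.]
```

Emit:
carry_out(
  targets=[
    [0,[0,0,-13],0],
    [0,[0,0,-13],0],
    [0,[0,0,-13],0],
    [0,[-50,-33.7,-13],-0.169],
    [0,[-50,-33.7,-13],-0.169],
    [0,[-50,-33.7,-13],-0.169],
    [0,[-50,-33.7,-13],-0.169],
    [0,[-50,-33.7,-13],-0.169],
    [0,[-50,-33.7,-13],-0.169],
    [0,[-50,-33.7,-13],-0.169],
    [0,[-50,-33.7,-13],-0.169],
    [0,[-50,-33.7,-13],-0.169],
    [0,[-50,-33.7,-13],-0.169],
    [0,[-50,-33.7,-13],-0.169],
    [0,[-50,-33.7,-13],-0.169],
    [0,[-50,-33.7,-13],-0.169],
    [0,[-50,-33.7,-13],-0.169],
    [0,[-50,-33.7,-13],-0.169],
    [0,[-50,-33.7,-13],-0.169],
  ],
  squeeze=20,
)

```text
clock: 2.0
position: [578.2, 114.7, 320.6]
eef_rot: [[-0.981, 0.194, -0.0], [0.194, 0.981, 0.0], [0.0, 0.0, -1.0]]
force: [0.3, -0.5, 0.4]
width: 0.5
finger_force: 0.0
```

Emit:
carry_out(
  targets=[
    [0,[0.2,0,5],0],
    [0,[0.2,0,9],0],
    [0,[0.3,0,11],0],
    [0,[0.3,0,11.9],0],
    [0,[0.4,0,12.5],0],
    [0,[1.0,0,13.1],0],
    [0,[1.6,0,13.7],0],
    [0,[2.2,0,14.3],0],
    [0,[2.8,0,15.0],0],
    [0,[3.3,0,15.7],0],
    [0,[3.8,0,16.4],0],
    [0,[3.8,0,16.4],0],
  ],
)

```text
clock: 3.2
position: [539.2, 121.6, 157.9]
eef_rot: [[-0.981, 0.195, -0.004], [0.195, 0.981, 0.001], [0.004, 0.0, -1.0]]
force: [-5.8, 0.2, 7.4]
width: 0.4
finger_force: 3.9
```

```bash
python3 - <<'E'
from workcell import arm
import cv2
f=arm.grab_frame("scene"); c=f["color"][100:340,200:420,::-1]; cv2.imwrite("pics/s1.png",cv2.resize(c,(550,600),interpolation=cv2.INTER_CUBIC))
E
```

```text
(no output)
```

View pics/s1.png

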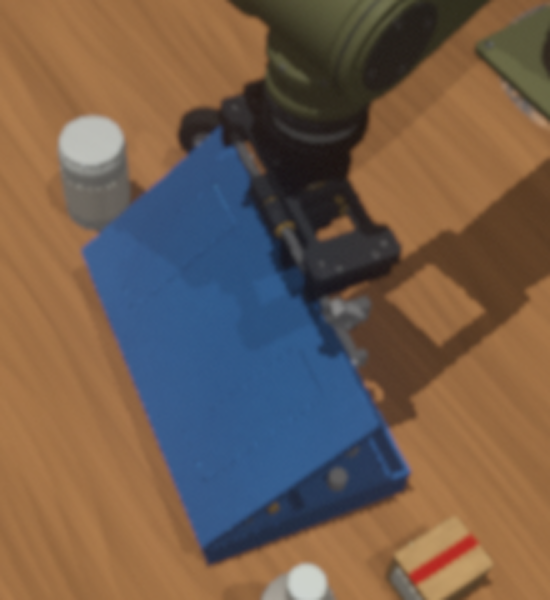

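The picture shows the lid lowered to about half open with the finger near its front edge, and the lid's near corner at (383,430). The −x force is unexpected, so I'll check the lid angle and the wrist view.

```bash
python3 - <<'E'
from workcell import arm
import cv2,pickle,numpy as np
from h import *
from scipy.optimize import least_squares
d=pickle.load(open("d0.pkl","rb"));p=np.load("p.npy");f=d["scene"]
for t in (.793,.6,.5,.4,.3):
    q=p.copy();q[3]=t;print(t,[np.round((proj(f,lid(q,-190,y,12))-[200,100])*2.5) for y in(160,-160)])
for y in(160,-160): print("hinge",(proj(f,lid(q,0,y,12))-[200,100])*2.5)
s=arm.read_state();print(s["force"],s["position"])
w=arm.grab_frame("wrist");cv2.imwrite("pics/w1.png",w["color"][:,:,::-1])
E
```

```text
0.793 [array([368., 422.]), array([207., 118.])]
0.6 [array([392., 426.]), array([232., 130.])]
0.5 [array([402., 430.]), array([242., 138.])]
0.4 [array([409., 435.]), array([251., 146.])]
0.3 [array([413., 441.]), array([257., 156.])]
hinge [205.88937375 543.62244056]
hinge [ 82.74509643 245.76723828]
[-4.82888167 -0.690637    7.70502777] [540.07029644 121.50027559 157.99902041]
```

View pics/w1.png

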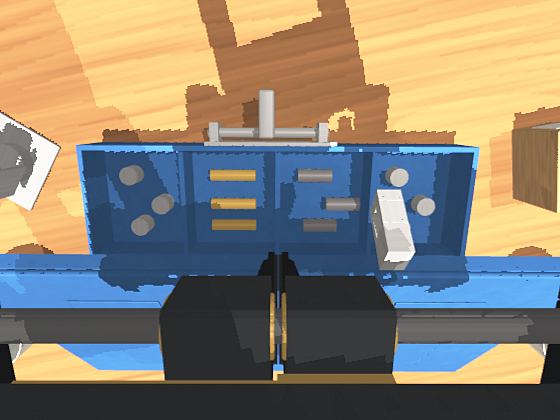

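The wrist view shows the fingertip right at the lid's edge (tip at v≈252, edge at v≈255), so contact is too far forward. I'll lift, step back toward the hinge and push again.

Emit:
carry_out(
  targets=[
    [0,[0,0,-2],0],
    [0,[0,0,-4],0],
    [0,[-3.3,0,-4],0],
    [0,[-3.3,0,-3],0],
    [0,[-3.3,0,-1.8],0],
    [0,[-3.3,0,-0.8],0],
    [0,[-2.9,0,-0.2],0],
    [0,[-2.5,0,0.4],0],
    [0,[-2.0,0,1.0],0],
    [0,[-2.0,0,1.0],0],
  ],
)

```text
clock: 4.3
position: [560.4, 117.1, 146.2]
eef_rot: [[-0.981, 0.195, -0.0], [0.195, 0.981, -0.0], [0.0, -0.0, -1.0]]
force: [0.4, -0.1, 0.1]
width: 0.3
finger_force: 0.0
```

```bash
python3 - <<'E'
from workcell import arm
import cv2
w=arm.grab_frame("wrist");cv2.imwrite("pics/w2.png",w["color"][:,:,::-1])
print(arm.read_state()["force"])
E
```

```text
[ 0.4088287   0.2809257  -0.30044948]
```

View pics/w2.png

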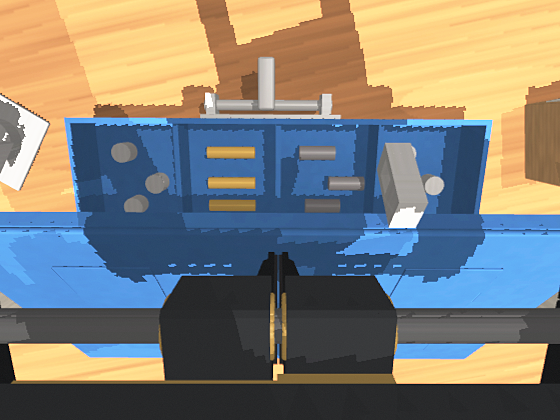

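Now the fingertip is over the lid, well behind its edge (tip at v≈255, edge at v≈213), and not yet touching. I'll continue down.

Emit:
carry_out(
  targets=[
    [0,[0.4,0,0.6],0],
    [0,[0.8,0,1.3],0],
    [0,[1.1,0,2.0],0],
    [0,[1.4,0,2.7],0],
    [0,[1.7,0,3.4],0],
    [0,[1.9,0,4.1],0],
    [0,[1.9,0,4.1],0],
  ],
)

```text
clock: 5.05
position: [541.4, 120.7, 103.6]
eef_rot: [[-0.981, 0.195, -0.003], [0.195, 0.981, -0.0], [0.002, -0.001, -1.0]]
force: [-0.6, -0.3, -0.7]
width: 0.4
finger_force: 0.0
```

```bash
python3 - <<'E'
from workcell import arm
import cv2,numpy as np
w=arm.grab_frame("wrist")["color"];s=arm.grab_frame("scene")["color"][100:340,200:420]
s=cv2.resize(s,(385,420));cv2.imwrite("pics/w3.png",cv2.resize(np.hstack([w,s])[:,:,::-1],(800,356)))
s=arm.read_state();print(s["force"],s["position"])
E
```

```text
[ 0.42937113 -0.36740616  0.43565582] [541.97361147 120.51630187 104.47152151]
```

View pics/w3.png

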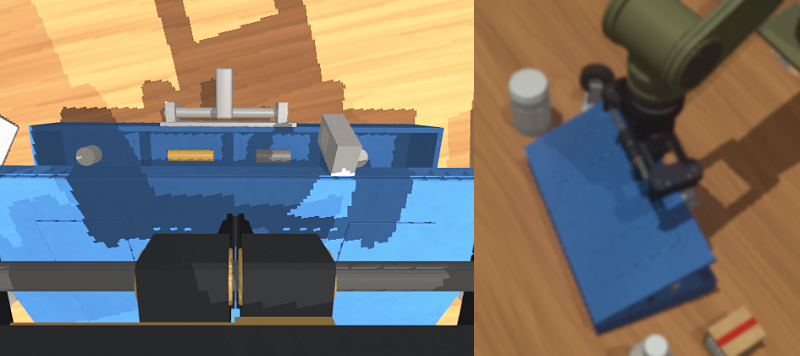

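The lid is nearly down; the grey keeper hanging at its edge lies on the +y side of the tab. I'll keep pushing to shut.

Emit:
carry_out(
  targets=[
    [0,[0.2,0,0.7],0],
    [0,[0.35,0,1.45],0],
    [0,[0.45,0,2.0],0],
    [0,[0.5,0,2.5],0],
    [0,[0.55,0,2.8],0],
    [0,[0.55,0,3.0],0],
    [0,[0.55,0,3.2],0],
    [0,[0.55,0,3.2],0],
    [0,[0.55,0,3.2],0],
  ],
)

```text
clock: 6.05
position: [537.3, 121.7, 73.3]
eef_rot: [[-0.981, 0.196, 0.0], [0.196, 0.981, -0.0], [-0.0, -0.0, -1.0]]
force: [-0.5, 0.2, 0.3]
width: 0.3
finger_force: 0.2
```

Emit:
carry_out(
  targets=[
    [0,[0,0,0.2],0],
    [0,[0,0,0.4],0],
    [0,[0,0,0.4],0],
    [0,[0,0,0.4],0],
  ],
)

```text
clock: 6.45
position: [537.2, 121.8, 69.3]
eef_rot: [[-0.981, 0.196, -0.0], [0.196, 0.981, 0.0], [0.0, 0.0, -1.0]]
force: [-0.6, 0.3, 0.8]
width: 0.2
finger_force: 0.6
```

```bash
python3 - <<'E'
from workcell import arm
import cv2,numpy as np
w=arm.grab_frame("wrist")["color"];s=arm.grab_frame("scene")["color"][100:340,200:420]
s=cv2.resize(s,(385,420));cv2.imwrite("pics/w4.png",cv2.resize(np.hstack([w,s])[:,:,::-1],(800,356)))
s=arm.read_state();print(s["force"],s["position"])
E
```

```text
[0.00492531 0.1845777  1.56063961] [537.18945614 121.73492622  69.39761741]
```

View pics/w4.png

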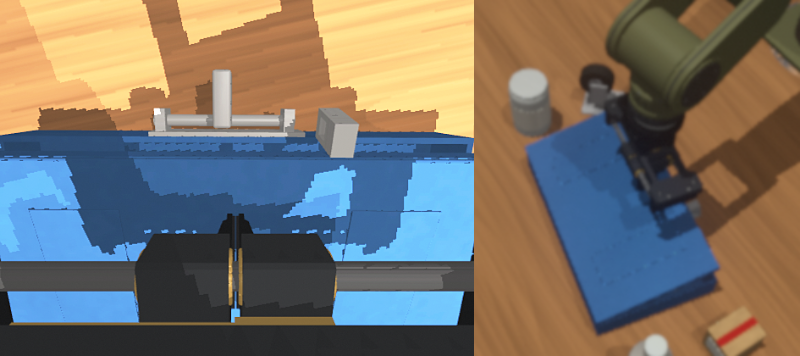

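The lid is nearly shut, with a small gap left at its front edge. Pushing further in small steps.

Emit:
carry_out(
  targets=[
    [0,[0,0,0.3],0],
    [0,[0,0,0.6],0],
    [0,[0,0,0.6],0],
    [0,[0,0,0.6],0],
  ],
)

```text
clock: 6.95
position: [537.1, 121.7, 63.1]
eef_rot: [[-0.981, 0.195, -0.0], [0.195, 0.981, -0.0], [0.0, -0.0, -1.0]]
force: [0.2, -0.1, 0.4]
width: 0.4
finger_force: 0.1
```

Emit:
carry_out(
  targets=[
    [0,[0,0,0.3],0],
    [0,[0,0,0.5],0],
    [0,[0,0,0.5],0],
    [0,[0,0,0.5],0],
  ],
)

```text
clock: 7.35
position: [537.2, 121.6, 58.2]
eef_rot: [[-0.981, 0.196, 0.0], [0.196, 0.981, -0.0], [-0.0, -0.0, -1.0]]
force: [0.5, 0.9, 0.4]
width: 0.4
finger_force: 0.0
```

```bash
python3 - <<'E'
from workcell import arm
import cv2,numpy as np
w=arm.grab_frame("wrist")["color"];s=arm.grab_frame("scene")["color"][100:340,200:420]
s=cv2.resize(s,(385,420));cv2.imwrite("pics/w5.png",cv2.resize(np.hstack([w,s])[:,:,::-1],(800,356)))
s=arm.read_state();print(s["force"],s["position"])
E
```

```text
[0.08421728 0.48444132 0.41871753] [537.24090292 121.61937864  58.29313463]
```

View pics/w5.png

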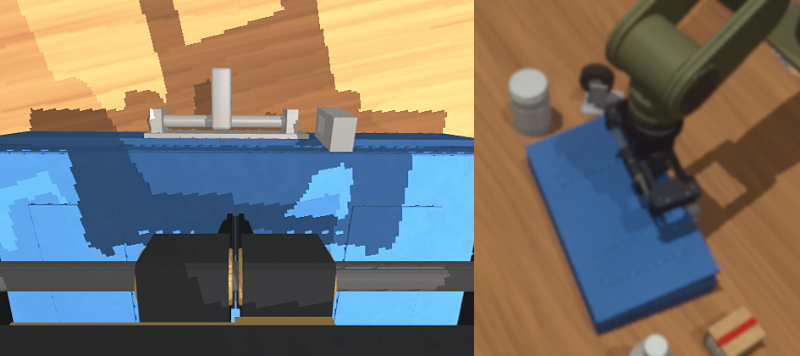

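The gap keeps shrinking: the lid edge moved from v≈158 to v≈152. I've now viewed 10 pictures, so from here I'll go by force and image code.

Emit:
carry_out(
  targets=[
    [0,[0,0,0.2],0],
    [0,[0,0,0.4],0],
    [0,[0,0,0.4],0],
  ],
)

```text
clock: 7.75
position: [537.1, 121.8, 54.4]
eef_rot: [[-0.981, 0.196, -0.0], [0.196, 0.981, 0.0], [0.0, -0.0, -1.0]]
force: [-0.0, -0.1, 0.9]
width: 0.4
finger_force: 0.6
```

```bash
python3 - <<'E'
from workcell import arm
import cv2,pickle,numpy as np
from h import *
p=np.load("p.npy");w=arm.grab_frame("wrist");s=arm.read_state()
pickle.dump(w,open("w6.pkl","wb"))
print(s["force"],s["position"])
# predicted wrist pixels (native 560x420): tip, shut lid edge, open lid edge, bolt tab
P=s["position"]
for z in (0,14): print("tip",z,np.round(proj(w,np.array(P)-[0,0,z])))
for t in (0,.03,.06,.1):
    q=p.copy();q[3]=t;print(t,np.round(proj(w,lid(q,-190,0,12)),1))
print("tab tip",np.round(proj(w,case2w(p,[-136,p[4],55]))),"tab base",np.round(proj(w,case2w(p,[-113,p[4],55]))))
old=cv2.imread("pics/w5.png")
g=cv2.cvtColor(w["color"],cv2.COLOR_RGB2HSV)
# columns down-profile at u=30 & 500: find blue rows
for u in (60,100,460,500):
    col=w["color"][140:200,u].astype(int); print(u,[(140+i,*c) for i,c in enumerate(col.tolist()) if i>8 and i<48][::2])
E
```

```text
[-0.12570649  0.53259077  1.97610316] [537.17990708 121.73154423  54.36641201]
tip 0 [278. 256.]
tip 14 [278. 247.]
0 [278.5 163.3]
0.03 [278.5 165.6]
0.06 [278.5 168.4]
0.1 [278.5 173. ]
tab tip [262.  76.] tab base [262. 125.]
60 [(149, 133, 94, 60), (151, 135, 93, 61), (153, 129, 88, 58), (155, 129, 86, 64), (157, 40, 68, 104), (159, 42, 69, 105), (161, 43, 69, 103), (163, 43, 72, 109), (165, 49, 81, 120), (167, 48, 80, 119), (169, 47, 79, 119), (171, 46, 76, 113), (173, 44, 70, 106), (175, 43, 70, 105), (177, 59, 99, 148), (179, 84, 147, 227), (181, 98, 173, 245), (183, 96, 169, 241), (185, 96, 169, 242), (187, 97, 171, 243)]
100 [(149, 127, 88, 59), (151, 124, 85, 56), (153, 123, 85, 56), (155, 130, 88, 63), (157, 39, 70, 107), (159, 44, 71, 104), (161, 44, 71, 106), (163, 43, 71, 107), (165, 48, 81, 120), (167, 47, 79, 118), (169, 46, 79, 119), (171, 47, 78, 114), (173, 45, 73, 109), (175, 43, 72, 109), (177, 44, 72, 110), (179, 45, 76, 115), (181, 46, 79, 118), (183, 47, 78, 117), (185, 48, 78, 117), (187, 48, 78, 117)]
460 [(149, 194, 133, 87), (151, 195, 133, 87), (153, 192, 130, 82), (155, 182, 122, 79), (157, 184, 122, 83), (159, 39, 70, 110), (161, 44, 74, 108), (163, 46, 74, 108), (165, 55, 90, 134), (167, 67, 113, 174), (169, 66, 112, 173), (171, 66, 113, 174), (173, 53, 91, 141), (175, 47, 78, 116), (177, 49, 84, 129), (179, 49, 82, 120), (181, 60, 105, 160), (183, 63, 108, 163), (185, 64, 106, 163), (187, 66, 108, 165)]
500 [(149, 193, 129, 81), (151, 191, 129, 82), (153, 190, 127, 81), (155, 192, 129, 82), (157, 123, 83, 58), (159, 39, 73, 117), (161, 48, 76, 114), (163, 45, 73, 108), (165, 48, 78, 118), (167, 64, 110, 170), (169, 65, 110, 168), (171, 64, 109, 169), (173, 54, 88, 136), (175, 46, 77, 115), (177, 52, 88, 134), (179, 53, 88, 138), (181, 99, 174, 248), (183, 115, 202, 254), (185, 113, 199, 253), (187, 112, 199, 253)]
```

```bash
python3 - <<'E'
import pickle,numpy as np
from h import *
w=pickle.load(open("w6.pkl","rb"));p=np.load("p.npy")
R=np.asarray(w["R"]);o=-R.T@w["t"];print("cam",o,w["vertical_fov"],np.round(R,3).tolist())
for a in(-6,6): print("tab pred",[np.round(proj(w,case2w(p,[-x,p[4]+a,55])),1) for x in(136,119)])
c=w["color"].astype(int);sat=c.max(2)-c.min(2)
for v in (72,76,80,84,90,100,110,120,130,140,150): 
    m=np.where(sat[v,100:460]<25)[0]+100; print(v, np.split(m,np.where(np.diff(m)>1)[0]+1).__repr__() if 0 else [(int(k[0]),int(k[-1])) for k in np.split(m,np.where(np.diff(m)>1)[0]+1) if len(k)>2])
# case rim/base corners: blue extents
b=(c[:,:,2]>c[:,:,0]+25)
for v in range(150,330,12):
    m=np.where(b[v])[0]; print(v,(m[0],m[-1]) if len(m) else None,end=" ")
print()
print("rim corners shut", [np.round(proj(w,case2w(p,X))) for X in ([-95,160,50],[-95,-160,50],[-95,160,0],[-95,-160,0])])
E
```

```text
cam [466.77854948 135.50345719 248.31326223] 58.05766875645233 [[0.196, 0.981, 0.0], [0.947, -0.189, 0.258], [0.253, -0.05, -0.966]]
tab pred [array([249.4,  75.8]), array([250. , 112.6])]
tab pred [array([274.4,  75.8]), array([274.5, 112.7])]
72 []
76 []
80 [(250, 270)]
84 [(249, 272)]
90 [(249, 272)]
100 [(249, 272)]
110 [(249, 272)]
120 [(249, 272)]
130 [(175, 195), (249, 272), (335, 352), (374, 404)]
140 [(175, 353), (373, 420)]
150 [(176, 197), (201, 352), (372, 418)]
150 None 162 (np.int64(0), np.int64(553)) 174 (np.int64(0), np.int64(559)) 186 (np.int64(0), np.int64(559)) 198 (np.int64(0), np.int64(559)) 210 (np.int64(0), np.int64(559)) 222 (np.int64(0), np.int64(559)) 234 (np.int64(0), np.int64(559)) 246 (np.int64(0), np.int64(559)) 258 (np.int64(0), np.int64(559)) 270 (np.int64(0), np.int64(559)) 282 (np.int64(0), np.int64(559)) 294 (np.int64(0), np.int64(558)) 306 (np.int64(0), np.int64(556)) 318 None 
rim corners shut [array([586., 161.]), array([-29., 161.]), array([525., 153.]), array([ 31., 152.])]
```

Everything points to the closed fingertips being about 20 mm shorter than the nominal length. I'll keep pushing down while watching the force.

Emit:
carry_out(
  targets=[
    [0,[0,0,0.2],0],
    [0,[0,0,0.4],0],
    [0,[0,0,0.6],0],
    [0,[0,0,0.6],0],
  ],
)

```text
clock: 8.2
position: [537.1, 121.8, 48.1]
eef_rot: [[-0.981, 0.196, -0.0], [0.196, 0.981, 0.0], [0.0, -0.0, -1.0]]
force: [-0.9, 0.8, 0.7]
width: 0.4
finger_force: 0.3
```

```bash
cat > m.py <<'E'
from workcell import arm
import numpy as np
w=arm.grab_frame("wrist");s=arm.read_state();c=w["color"].astype(int)
print(np.round(s["force"],1),np.round(s["position"],1))
for u in(60,500): print(u,[(v,int(c[v,u,2])) for v in range(150,186)])
for v in(110,):
    m=np.where((c[v].max(1)-c[v].min(1))<25)[0];print(v,m[(m>150)&(m<450)][[0,-1]])
# keeper extents: grey near u 360-430
g=(c.max(2)-c.min(2)<25)[100:240,362:440];r,q=np.where(g);print("keeper rows",r.min()+100,r.max()+100,"cols",q.min()+362,q.max()+362)
E
python3 m.py
```

```text
[-0.3  1.   0.1] [537.3 121.7  48.2]
60 [(150, 60), (151, 61), (152, 57), (153, 56), (154, 55), (155, 57), (156, 68), (157, 108), (158, 104), (159, 101), (160, 105), (161, 103), (162, 104), (163, 103), (164, 106), (165, 119), (166, 120), (167, 119), (168, 118), (169, 114), (170, 105), (171, 106), (172, 106), (173, 110), (174, 139), (175, 208), (176, 226), (177, 238), (178, 244), (179, 241), (180, 241), (181, 241), (182, 242), (183, 242), (184, 242), (185, 241)]
500 [(150, 87), (151, 83), (152, 83), (153, 83), (154, 82), (155, 81), (156, 83), (157, 79), (158, 85), (159, 118), (160, 112), (161, 114), (162, 112), (163, 110), (164, 110), (165, 107), (166, 111), (167, 145), (168, 175), (169, 169), (170, 168), (171, 148), (172, 109), (173, 111), (174, 107), (175, 149), (176, 145), (177, 233), (178, 248), (179, 252), (180, 254), (181, 253), (182, 253), (183, 253), (184, 253), (185, 253)]
110 [248 272]
keeper rows 127 174 cols 362 436
```

Emit:
carry_out(
  targets=[
    [0,[0,0,0.2],0],
    [0,[0,0,0.4],0],
    [0,[0,0,0.6],0],
    [0,[0,0,0.6],0],
  ],
)

```text
clock: 8.65
position: [537.1, 121.7, 42.1]
eef_rot: [[-0.981, 0.195, -0.0], [0.195, 0.981, -0.0], [0.0, -0.0, -1.0]]
force: [-0.5, 0.4, 0.5]
width: 0.1
finger_force: 0.1
```

```bash
python3 m.py
```

```text
[ 0.3 -0.8 -0.9] [537.3 121.6  42.2]
60 [(150, 60), (151, 59), (152, 59), (153, 57), (154, 57), (155, 57), (156, 57), (157, 76), (158, 110), (159, 102), (160, 104), (161, 105), (162, 103), (163, 104), (164, 104), (165, 106), (166, 113), (167, 118), (168, 110), (169, 101), (170, 122), (171, 197), (172, 154), (173, 220), (174, 231), (175, 242), (176, 242), (177, 241), (178, 241), (179, 240), (180, 241), (181, 242), (182, 241), (183, 241), (184, 242), (185, 242)]
500 [(150, 86), (151, 86), (152, 86), (153, 82), (154, 81), (155, 83), (156, 83), (157, 82), (158, 81), (159, 86), (160, 120), (161, 113), (162, 110), (163, 110), (164, 110), (165, 112), (166, 108), (167, 100), (168, 131), (169, 180), (170, 149), (171, 105), (172, 109), (173, 134), (174, 166), (175, 243), (176, 248), (177, 253), (178, 253), (179, 253), (180, 253), (181, 253), (182, 253), (183, 253), (184, 253), (185, 253)]
110 [247 272]
keeper rows 129 172 cols 362 439
```

Emit:
carry_out(
  targets=[
    [0,[0,0,0.2],0],
    [0,[0,0,0.4],0],
    [0,[0,0,0.5],0],
    [0,[0,0,0.5],0],
  ],
)

```text
clock: 9.1
position: [537.2, 121.7, 38.1]
eef_rot: [[-0.981, 0.196, -0.001], [0.196, 0.981, -0.0], [0.001, -0.0, -1.0]]
force: [-3.6, -0.9, 6.3]
width: 0.7
finger_force: 3.0
```

```bash
python3 m.py
```

```text
[-3.  -0.7  6.6] [537.2 121.7  38.1]
60 [(150, 62), (151, 59), (152, 59), (153, 57), (154, 57), (155, 59), (156, 55), (157, 60), (158, 84), (159, 107), (160, 105), (161, 105), (162, 103), (163, 103), (164, 105), (165, 104), (166, 107), (167, 112), (168, 103), (169, 102), (170, 106), (171, 162), (172, 215), (173, 231), (174, 243), (175, 241), (176, 240), (177, 241), (178, 241), (179, 241), (180, 241), (181, 240), (182, 241), (183, 243), (184, 243), (185, 243)]
500 [(150, 83), (151, 88), (152, 85), (153, 86), (154, 82), (155, 82), (156, 82), (157, 82), (158, 82), (159, 80), (160, 91), (161, 117), (162, 116), (163, 108), (164, 110), (165, 115), (166, 112), (167, 110), (168, 112), (169, 128), (170, 123), (171, 107), (172, 120), (173, 172), (174, 244), (175, 249), (176, 253), (177, 253), (178, 253), (179, 253), (180, 253), (181, 253), (182, 253), (183, 253), (184, 253), (185, 253)]
110 [246 272]
keeper rows 130 171 cols 362 416
```

Emit:
carry_out(
  targets=[
    [0,[0,0,0.2],0],
    [0,[0,0,0.3],0],
    [0,[0,0,0.3],0],
    [0,[0,0,0.3],0],
  ],
)

```text
clock: 9.55
position: [537.2, 121.7, 38.0]
eef_rot: [[-0.981, 0.195, -0.002], [0.195, 0.981, -0.0], [0.002, -0.001, -1.0]]
force: [-10.7, -2.1, 20.6]
width: 0.2
finger_force: 10.7
```

```bash
python3 m.py
```

```text
[-11.   -1.   22.1] [537.2 121.7  38. ]
60 [(150, 59), (151, 61), (152, 59), (153, 58), (154, 59), (155, 59), (156, 57), (157, 60), (158, 96), (159, 105), (160, 106), (161, 105), (162, 103), (163, 103), (164, 104), (165, 104), (166, 108), (167, 112), (168, 103), (169, 103), (170, 119), (171, 183), (172, 220), (173, 234), (174, 244), (175, 241), (176, 241), (177, 240), (178, 241), (179, 241), (180, 241), (181, 240), (182, 240), (183, 242), (184, 243), (185, 243)]
500 [(150, 84), (151, 87), (152, 86), (153, 86), (154, 82), (155, 82), (156, 83), (157, 82), (158, 83), (159, 80), (160, 86), (161, 118), (162, 114), (163, 108), (164, 111), (165, 114), (166, 112), (167, 108), (168, 112), (169, 126), (170, 111), (171, 109), (172, 139), (173, 180), (174, 244), (175, 250), (176, 254), (177, 253), (178, 253), (179, 253), (180, 253), (181, 253), (182, 253), (183, 253), (184, 253), (185, 253)]
110 [246 272]
keeper rows 130 171 cols 362 416
```

```bash
python3 - <<'E'
from workcell import arm
import cv2,numpy as np
from h import *
p=np.load("p.npy");w=arm.grab_frame("wrist");f=arm.grab_frame("scene")
import pickle;pickle.dump((w,f),open("w7.pkl","wb"))
for y in(-110,110):
  print([np.round(proj(w,case2w(p,[-95,y,z])),1) for z in(0,50)],[np.round(proj(w,lid(p[:3].tolist()+[t],-190,y,zz)),1) for t,zz in((0,12),(.03,0),(.03,12),(.06,0),(.06,12),(.1,12))])
# scene: left(+y) end face, column profile
for t in(0,.03,.06,.1): print(t,np.round(proj(f,lid(p[:3].tolist()+[t],-190,160,12)),1),np.round(proj(f,lid(p[:3].tolist()+[t],-190,150,12)),1))
print("rim",proj(f,case2w(p,[-95,160,50])),"base",proj(f,case2w(p,[-95,160,0])),proj(f,case2w(p,[-85,160,0])))
c=f["color"].astype(int)
for u in(355,360,363): print(u,[(v,int(c[v,u,0]),int(c[v,u,2])) for v in range(268,310)])
E
```

```text
[array([ 97.1, 154.6]), array([ 48.8, 163.9])] [array([ 33.2, 166.9]), array([ 41.7, 165.4]), array([ 25.2, 169.5]), array([ 34.2, 167.5]), array([ 16.7, 172.7]), array([  4.6, 177.9])]
[array([459.7, 154.9]), array([508.2, 164.3])] [array([524. , 167.4]), array([515.4, 165.9]), array([532., 170.]), array([523., 168.]), array([540.5, 173.2]), array([552.7, 178.4])]
0 [365.9 285.2] [363.7 281.1]
0.03 [366.2 284.2] [364.  280.1]
0.06 [366.4 283.2] [364.2 279.1]
0.1 [366.6 281.9] [364.3 277.8]
rim [364.95214031 287.37702757] base [361.16984993 296.13869969] [357.2356428 297.6741689]
355 [(268, 78, 125), (269, 72, 136), (270, 69, 144), (271, 64, 147), (272, 61, 149), (273, 59, 149), (274, 60, 150), (275, 60, 150), (276, 60, 150), (277, 60, 149), (278, 60, 150), (279, 60, 150), (280, 60, 150), (281, 61, 150), (282, 61, 151), (283, 60, 151), (284, 60, 152), (285, 60, 152), (286, 60, 151), (287, 61, 151), (288, 59, 149), (289, 56, 138), (290, 49, 114), (291, 44, 89), (292, 40, 76), (293, 40, 70), (294, 40, 69), (295, 39, 67), (296, 40, 67), (297, 50, 65), (298, 84, 62), (299, 122, 63), (300
[... 800 characters left out ...]
 155, 68), (309, 154, 68)]
363 [(268, 160, 72), (269, 162, 74), (270, 162, 74), (271, 160, 73), (272, 160, 73), (273, 158, 72), (274, 157, 72), (275, 158, 72), (276, 158, 72), (277, 159, 73), (278, 159, 75), (279, 158, 81), (280, 153, 90), (281, 144, 103), (282, 130, 118), (283, 113, 131), (284, 95, 140), (285, 78, 142), (286, 68, 135), (287, 62, 113), (288, 68, 87), (289, 84, 72), (290, 97, 66), (291, 102, 62), (292, 98, 57), (293, 93, 52), (294, 94, 49), (295, 100, 49), (296, 121, 55), (297, 148, 66), (298, 162, 74), (299, 165, 75), (300, 166, 75), (301, 167, 75), (302, 167, 75), (303, 164, 74), (304, 162, 73), (305, 160, 71), (306, 158, 70), (307, 159, 71), (308, 159, 70), (309, 159, 71)]
```

The lid is shut: there is a hard stop at about 22 N, and the front-edge rows match θ≈0. Next I'll lift, move in front of the case on the tab's −y side, and go down.

Emit:
carry_out(
  targets=[
    [0,[0,0,-2],0],
    [0,[0,0,-5],0],
    [0,[0,0,-9],0],
    [0,[0,0,-9],0],
    [0,[4.5,-2,-9],0],
    [0,[8.3,-4,-9],0],
    [0,[8.3,-4,-9],0],
    [0,[8.3,-4,-9],0],
    [0,[8.3,-4,-6],0],
    [0,[8.3,-4,-3],0],
    [0,[8.3,-4,-1],0],
    [0,[8.3,-4,0],0],
    [0,[8.3,-4,0.8],0],
    [0,[8.3,-4,0.8],0],
  ],
)

```text
clock: 11.1
position: [448.2, 98.8, 26.0]
eef_rot: [[-0.981, 0.196, -0.001], [0.196, 0.981, -0.0], [0.001, -0.0, -1.0]]
force: [0.8, -0.2, -0.3]
width: 0.1
finger_force: 0.0
```

```bash
cat > m2.py <<'E'
from workcell import arm
import cv2,numpy as np,pickle
from h import *
p=np.load("p.npy");w=arm.grab_frame("wrist");s=arm.read_state();c=w["color"].astype(int)
pickle.dump(w,open("w8.pkl","wb"))
d=np.array(s["position"])-[p[0],p[1],0];C,S=np.cos(p[2]),np.sin(p[2])
print("F",np.round(s["force"],1),"case xy",np.round([C*d[0]+S*d[1],-S*d[0]+C*d[1],d[2]],1))
print("tab pred",[np.round(proj(w,case2w(p,[-x,y,55]))) for x in(136,113) for y in(p[4]-6,p[4]+6)])
g=(c.max(2)-c.min(2)<25)&(c.max(2)>110)
for v in range(140,300,10):
    m=np.where(g[v])[0]
    print(v,[(int(k[0]),int(k[-1])) for k in np.split(m,np.where(np.diff(m)>2)[0]+1) if len(k)>4])
E
python3 m2.py
```

```text
F [-0.1  0.   0. ] case xy [-126.4  -39.9   26.9]
tab pred [array([335., 259.]), array([360., 259.]), array([333., 304.]), array([358., 304.])]
140 []
150 []
160 []
170 []
180 []
190 []
200 []
210 []
220 []
230 []
240 []
250 []
260 [(336, 354)]
270 [(332, 356)]
280 []
290 [(0, 8), (415, 426), (447, 468)]
```

Emit:
carry_out(
  targets=[
    [0,[0,0,0.4],0],
    [0,[0,0,0.8],0],
    [0,[0,0,0.8],0],
    [0,[0,0.4,0.8],0],
    [0,[0,0.8,0.8],0],
    [0,[0,1.2,0.8],0],
    [0,[0,1.6,0.8],0],
    [0,[0,2.0,0.8],0],
    [0,[0,2.4,0.8],0],
    [0,[0,2.4,0.8],0],
  ],
)

```text
clock: 12.15
position: [452.8, 122.7, 18.6]
eef_rot: [[-0.981, 0.195, 0.0], [0.195, 0.981, 0.0], [-0.0, 0.0, -1.0]]
force: [0.0, -0.3, -0.9]
width: 0.9
finger_force: 0.1
```

```bash
python3 m2.py | grep -E "^F|tab|^2[5678]"
```

```text
F [ 0.2 -0.2 -0.4] case xy [-127.1  -15.7   18.6]
tab pred [array([282., 265.]), array([309., 265.]), array([282., 312.]), array([308., 312.])]
250 []
260 [(298, 305)]
270 [(298, 320)]
280 []
```

The tab is moving with the finger. Continuing.

Emit:
carry_out(
  targets=[
    [0,[0,0.4,0],0],
    [0,[0,0.8,0],0],
    [0,[0,1.2,0],0],
    [0,[0,1.6,0],0],
    [0,[0,2.0,0],0],
    [0,[0,2.2,0],0],
    [0,[0,2.2,0],0],
  ],
)

```text
clock: 12.9
position: [457.1, 144.3, 18.6]
eef_rot: [[-0.981, 0.195, 0.0], [0.195, 0.981, 0.001], [-0.0, 0.001, -1.0]]
force: [-0.0, 0.5, -0.5]
width: 0.7
finger_force: 0.2
```

```bash
python3 m2.py | grep -E "^F|tab|^2[5678]"
```

```text
F [-0.1 -0.6  0.1] case xy [-127.2    6.3   18.5]
tab pred [array([233., 265.]), array([260., 265.]), array([234., 312.]), array([260., 312.])]
250 []
260 [(298, 308)]
270 [(298, 320)]
280 []
```

Emit:
carry_out(
  targets=[
    [0,[0,0.2,0],0],
    [0,[0,0.4,0],0],
    [0,[0,0.5,0],0],
    [0,[0,0.5,0],0],
  ],
)

```text
clock: 13.35
position: [457.7, 147.9, 18.5]
eef_rot: [[-0.981, 0.195, -0.001], [0.195, 0.981, -0.002], [0.001, -0.002, -1.0]]
force: [-1.6, -5.0, 2.0]
width: 0.6
finger_force: 2.8
```

Emit:
carry_out(
  targets=[
    [0,[0,0.1,0],0],
    [0,[0,0.2,0],0],
    [0,[0,0.2,0],0],
    [0,[0,0.2,0],0],
  ],
)

```text
clock: 13.75
position: [457.6, 148.1, 18.5]
eef_rot: [[-0.981, 0.194, -0.002], [0.194, 0.981, -0.006], [0.001, -0.006, -1.0]]
force: [-3.4, -11.4, 4.8]
width: 0.3
finger_force: 6.3
```

```bash
python3 m2.py | grep -E "^F|tab|^2[5678]"
```

```text
F [ -2.6 -12.3   4.5] case xy [-127.3   10.2   18.5]
tab pred [array([224., 265.]), array([251., 265.]), array([225., 312.]), array([251., 312.])]
250 []
260 [(294, 307)]
270 [(298, 319)]
280 []
```

Hard stop, with the tab about 33 mm from where it started, so the bolt is home. Backing off, lifting clear and checking.

Emit:
carry_out(
  targets=[
    [0,[0,-0.5,0],0],
    [0,[0,-1.5,0],0],
    [0,[0.5,-1.5,-3],0],
    [0,[0.5,-1.5,-7],0],
    [0,[0.5,-1.5,-11],0],
    [0,[2,-1.5,-14],0],
    [0,[2,-1.5,-14],0],
    [0,[2,-1.5,-14],0],
    [0,[2,-1.5,-14],0],
  ],
)

```text
clock: 14.7
position: [434.9, 139.7, 156.8]
eef_rot: [[-0.981, 0.196, -0.002], [0.196, 0.981, -0.0], [0.002, -0.001, -1.0]]
force: [-0.3, -0.1, -0.0]
width: 0.6
finger_force: 0.0
```

```bash
python3 - <<'E'
from workcell import arm
import numpy as np,pickle
from h import *
p=np.load("p.npy");w=arm.grab_frame("wrist");c=w["color"].astype(int);s=arm.read_state();print(np.round(s["force"],1),np.round(s["position"],1))
v=int(round(proj(w,case2w(p,[-126,0,55]))[1]));print("row",v)
print("pred tab bolt=0/35 centre",[np.round(proj(w,case2w(p,[-126,p[4]+b,55]))) for b in(0,30,35)])
m=np.where((c[v].max(1)-c[v].min(1)<25)&(c[v].max(1)>110))[0];print([(int(k[0]),int(k[-1])) for k in np.split(m,np.where(np.diff(m)>2)[0]+1) if len(k)>4])
f=arm.grab_frame("scene")["color"].astype(int);o=pickle.load(open("w7.pkl","rb"))[1]["color"].astype(int)
print("scene lid region change",np.abs(f-o)[268:310,340:366].mean(), [(u,int(f[r,u,0]),int(o[r,u,0])) for r,u in((277,360),(283,363),(289,355),(297,360))])
E
```

```text
[-0.3  0.2  0.2] [434.8 139.6 156.5]
row 238
pred tab bolt=0/35 centre [array([272., 238.]), array([308., 238.]), array([314., 238.])]
[(16, 29), (34, 41), (302, 316)]
scene lid region change 1.283882783882784 [(360, 113, 115), (363, 111, 113), (355, 56, 56), (360, 114, 115)]
```

```bash
python3 -c "
from workcell import arm
print(arm.hand_in())"
```

```text
the job is handed in; nothing more can be done
None
```

The job is handed in: I pushed the lid down to a hard stop and the slide bolt across to its stop (about 32 mm of travel measured), backed the arm off clear, and got no verdict back.

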